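# Put the stray mahjong pieces in the drawer and lock it with the click wheel

## Task

Tidy up after the game: put every stray piece on the table (the blue dice, the green-backed tiles, the wooden wind disc, whichever lie about; not the tiles in the big tray or the row along the back) into the open drawer of the grey chest, and push the drawer fully home. Then lock it: with a fingertip, roll the knurled wheel on top of the chest away from the robot, click by click, until it rests on its fifth click, where the red rib stands at the very top between the two white pointers. Leave the glass, ashtray, teacup, tin, remote and red chip standing where they are.

Things in the scene. Friction and masses are not known exactly. Their poses are not given: they have to be found in the camera images.
- chest: grey plastic chest standing fixed on the table, 220 mm deep (its x), 280 mm wide (its y), 100 mm high; origin: centre of its underside; its front faces its own -x, roughly to the robot. Its drawer front face lies 110 mm in front (-x) of the origin when home; the edge of its top plate lies 95 mm in front of the origin
- chest_drawer0 (a joint): opening of the chest's only drawer in m: 0 = fully home against its stop, up to 0.15; it opens along the chest's -x, about 1 N of friction, stays where it is left; starts 0.11 to 0.135 open
- drawer_in (a point): centre of the drawer's inner floor (moves with the drawer; axes as the chest's). Inside, the drawer measures 175 mm (x, so the front inner wall is 87 mm in front of this point) by 238 mm (y), walls 56 mm high. What is still under the chest's top plate cannot be reached from above
- chest_drawer0_handle (a point): middle of the drawer's steel bar handle, 130 mm long along the chest's y, 11 mm thick, 35 mm in front of the drawer front, 62 mm above the table (the drawer front reaches 88 mm above the table)
- lock_wheel (a joint): angle of the lock's knurled thumbwheel in rad, grows as its top moves to the chest's +x (away from the robot); a click every 0.524 rad (30 degrees): 0 = click 0 (white rib on top), 2.618 = click 5 (red rib on top); range -0.2 to 3.35. Starts at click 0, 1 or 2. Let go, it snaps to the nearest click; 1 to 3 N at its edge rolls it over a click at about 20 mm/s (it is damped)
- wheel_top (a point): topmost point of the unpressed thumbwheel (radius 24 mm, width 18 mm, axle along the chest's y), 152 mm above the table, 18 mm above its cheeks. The wheel yields downward on a spring up to 6 mm, from 2 N at first touch to 8 N: press it 3 to 4 mm with a fingertip and drag along the chest's x, 12.6 mm a click; it slips if not pressed
- die_a: solid blue acrylic die, a 24 mm cube, 20 g, with white pips; origin: centre of its underside at the start, z axis up
- die_b: solid blue acrylic die, a 24 mm cube, 20 g, with white pips; origin: centre of its underside at the start, z axis up
- tile_a: mahjong tile lying flat, 40 mm long (its x) by 30 mm wide (its y) by 22 mm high (z), about 35 g, ivory with a green back that faces up; origin: centre of its underside
- tile_b: mahjong tile lying flat, 40 mm long (its x) by 30 mm wide (its y) by 22 mm high (z), about 35 g, ivory with a green back that faces up; origin: centre of its underside
- tile_c: mahjong tile lying flat, 40 mm long (its x) by 30 mm wide (its y) by 22 mm high (z), about 35 g, ivory with a green back that faces up; origin: centre of its underside
- wind_disc: round wooden wind disc, 44 mm across, 16 mm thick, lying flat, 20 g; origin: centre of its underside
- glass: overturned glass, 72 mm across at the table, 100 mm high; origin: centre of its underside (bystander)
- ashtray: round white ceramic ashtray, 110 mm across, 30 mm high; origin: centre of its underside (bystander)
- teacup: blue ceramic teacup, 72 mm across, 60 mm high; origin: centre of its underside (bystander)
- tin: red tin, 80 mm across, 90 mm high; origin: centre of its underside (bystander)
- remote: black remote control, 150 mm by 45 mm by 20 mm, lying flat; origin: centre of its underside (bystander)
- chip: thick red plastic chip, 40 mm across, 12 mm thick, lying flat; origin: centre of its underside (bystander, not one of the stray pieces)
- lock_base: the lock on the chest's top: two black cheeks on either side of the wheel, together 46 mm across y, 70 mm along x, 34 mm high, carrying the two white pointers at mid length; origin: centre of its underside, on the chest's top, below the wheel's top point; axes as the chest's
Mind the look-alikes: they are no part of the job. Leave any yellow look-alike of the tile_a alone.

How it is judged:
By the outcome, as a careful person would: the job done as asked, in the order asked, and still so for the second after the job is handed in, with the robot touching nothing.
Of die_a, tile_a, tile_b, die_b, tile_c, wind_disc only 4 to 5 are there at a start; the rules pass over those that are not, and their reading is None.
At some moment in a run one of die_a, tile_a, tile_b, die_b, tile_c, wind_disc may be knocked a few centimetres aside while the robot is not near it.
Once in a run the grip may slacken for a moment while it holds something.
It also fails if it takes over 208 s, if anything falls off the work surface, if the arm or the gripper's body presses on something with over 40 N, if the wrist force passes 120 N, or if a joint passes its speed limit or range.

## Robot

A 6-joint arm with a two-finger parallel gripper is mounted at the origin on the work surface. World frame = base frame: x ahead of the robot, y to its left, z up, the work surface at z = 0. Lengths are in m, angles in rad, forces in N, time in s.
With the tool pointing down it reaches from about 0.375 to 0.9 m from the base axis. Payload 3.1 kg.
Tool frame: the origin (TCP) lies at the very end of the fingers, on their centre line; the grasp point (between the pads) lies 19 mm behind it (grip_depth is the distance from the TCP to the grasp point, in m); z points along the fingers, y is the line along which they close (so a half turn about z gives the same grasp; the last joint's range is limited). The gripper opens to 85 mm and grips with 20 to 120 N. Pads are 22 mm wide; open, the fingers measure 114 mm over their backs; the gripper's body (76 mm by 85 mm) begins 54 mm behind the grasp point. The pads swing forward as they close: fully open they stand 13 mm farther back than shut.
Start: joints at [-1.397, 0.527, 1.433, -0, 1.181, -0.178], TCP at [0.216, -0.586, 0.231] pointing down, gripper open.
Joint ranges: [-3.08, 3.08], [-0.75, 2.2], [0.22, 2.44], [-1.43, 4.57], [0, 2.65], [-2.85, 2.85]. Speed limits (rad/s): [2.79, 2.79, 3.14, 3.14, 3.14, 3.14].

## Interface

Orientations are given as a unit quaternion [x, y, z, w].
In Python, from station import * gives the robot as it stands.
- The arm moves only by the tool apply_moves, never from a script. Its argument "plan" is a list of rows, each a list of 7 numbers: the shift along the tool's x, y, z in m, then the turn, a rotation vector about the tool's x, y, z in rad, then the gripper command: -1 is fully open, 1 is shut, values between are in proportion. In form: [[dx, dy, dz, wx, wy, wz, jaw], ...]. A call has 1 to 8 rows; each row shifts and turns the commanded pose from where the row before left it, along the tool's axes as they then stand; what a row does not reach is not made up. A row lasts 1/8 s, in which the tool goes at most 62.5 mm and 10.7 degrees, less where a joint would pass 70% of its speed; a pose out of reach is approached as far as the arm can. A call is refused whole if a number of a shift passes 0.0625 or a number of a turn 0.188, either way. A call with a gripper value outside its range is refused whole. The fingers move at their own pace and stop on an object; "force" is the grip in N (left out, the last holds). Time passes only in rows, so rows that do not move let the fingers close. It gives the time, the measured TCP pose, the force, the opening and the grip force at its end, in the units of the state.
- sense(): the state, without advancing time (a new reading comes with each control period).
- snapshot(name): name is "scene" or "top"; returns the picture (420x560x3 uint8, red, green, blue); there is no depth.
- calibration(name): a dict with "camera_matrix" (3x3 intrinsics, pixels), "R" (3x3) and "t" (3): a world point X has camera coordinates R X + t. Camera axes: x right, y down, z forward; pixel columns grow to the right and rows downward; lengths in m; the calibration is good to about 2 mm. A picture is of the moment at which its call begins. calibration takes no time and is no camera call.
- sign_off(): hands the job in; it is judged then, once.
The state is a dict: "t": time; "q": joint angles; "qd": joint speeds; "tau": joint torques, N m; "tcp_pos": TCP position; "tool_rot": TCP orientation; "force": force on the tool from outside, world axes, zero at the start; "ft_torque": the same for the moment, N m; "finger_gap": opening from 0.0 (shut) to 1.0 (fully open); "gripper_force": force on a finger pad.
Only numpy, scipy, OpenCV 4.12 (cv2) and the standard library are available. Lean on these libraries where they do the work, as an engineer would, in place of code of your own. Each camera call takes 0.05 s, during which the arm holds its last target. There are 200 camera calls.

## Working session

There is one attempt and no reset: what is moved stays moved. The work goes in short steps, Python scripts to look and compute and a tool call to move; the robot and the scene stay as the last step left them, time stands still between calls to the robot, and variables do not carry over. Pictures are saved under pics/ and viewed, at most 14 in all, crops included, and the job is handed in when it is done.

Besides the shell and the picture viewer there is one more tool, called after "Emit:" as name(argument=value, ...) on one line, values as JSON. apply_moves: Moves the arm, as the interface text tells. Its arguments: {"type":"object","properties":{"plan":{"type":"array"},"force":{"type":"number"}},"required":["plan"]}

```bash
mkdir -p pics; ls; python3 - <<'E'
from station import *
import cv2
for n in("scene","top"):
    im=snapshot(n); cv2.imwrite(f"pics/{n}0.png",cv2.resize(im[:,:,::-1],(800,600),interpolation=cv2.INTER_CUBIC))
    c=calibration(n); print(n,c)
s=sense(); print(s)
E
```

```text
pics
scene {'camera_matrix': array([[410.39037392,   0.        , 280.16097662],
       [  0.        , 410.39037392, 206.86649678],
       [  0.        ,   0.        ,   1.        ]]), 'R': array([[-8.62578591e-01,  5.05923086e-01,  7.91031655e-05],
       [ 3.98870599e-01,  6.80154557e-01, -6.15054488e-01],
       [-3.11224067e-01, -5.30501282e-01, -7.88484604e-01]]), 't': array([ 0.44365503, -0.12702479,  1.33263687])}
top {'camera_matrix': array([[463.23015558,   0.        , 281.1785892 ],
       [  0.        , 463.23015558, 216.02296047],
       [  0.        ,   0.        ,   1.        ]]), 'R': array([[ 0.01969995, -0.99972292, -0.01288382],
       [-0.99660369, -0.01860468, -0.08021813],
       [ 0.0799562 ,  0.01442036, -0.99669407]]), 't': array([0.01436222, 0.53018622, 1.23660371])}
{'t': 0.1, 'q': array([-1.39649361e+00,  5.28397342e-01,  1.43375914e+00,  2.09697009e-05,
        1.18137736e+00, -1.78499367e-01]), 'qd': array([ 0.00129411, -0.00240828, -0.00242314,  0.00072891, -0.0004698 ,
       -0.00095136]), 'tau': array([-3.44896571e-04, -4.43304563e+01, -1.78586948e+01, -2.93777084e-04,
        3.93979790e-03,  4.56061812e-06]), 'tcp_pos': array([ 0.21587828, -0.58586445,  0.23042141]), 'tool_rot': array([ 9.84481876e-01,  1.75483598e-01,  1.17325868e-05, -9.70574852e-04]), 'force': array([-0.48510766,  0.22409374,  0.54161905]), 'ft_torque': array([ 0.07369863, -0.0326157 ,  0.01427532]), 'gripper_force': 0.0, 'finger_gap': 0.9994387919904049}
```

View pics/top0.png

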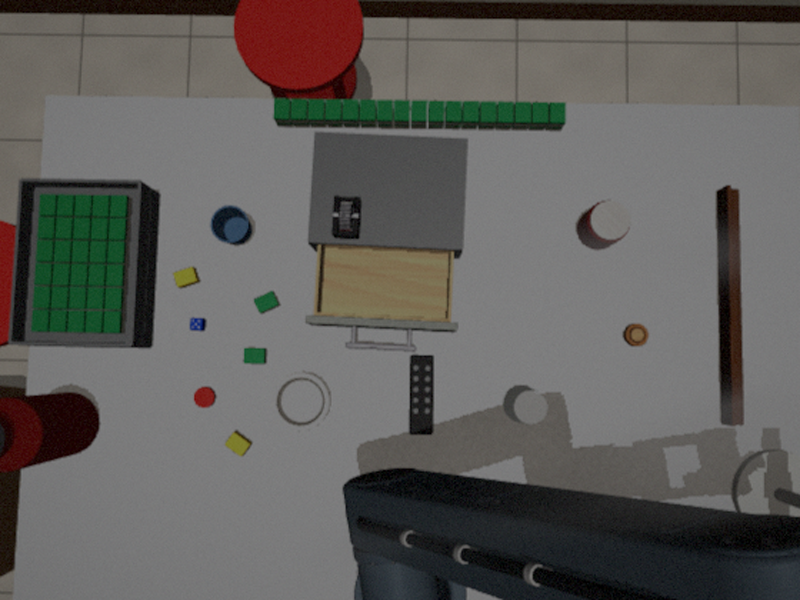

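View pics/scene0.png

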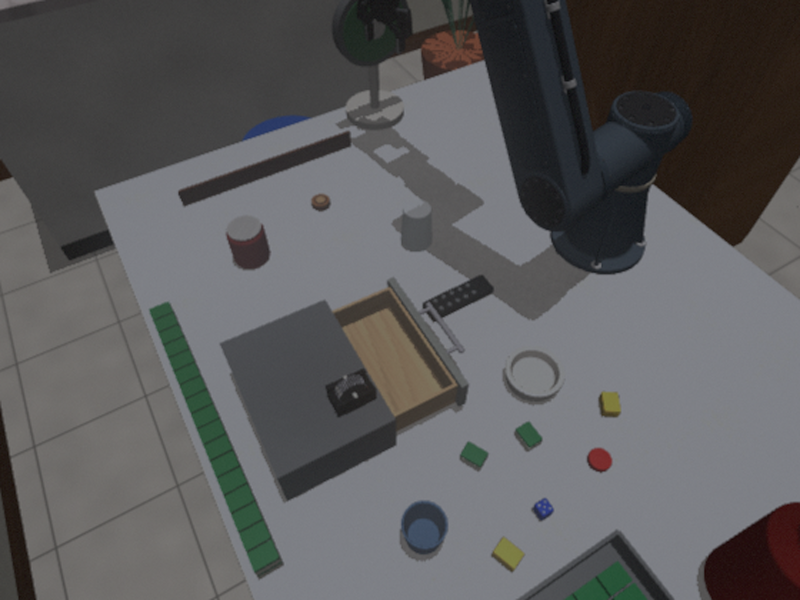

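Candidates in the enlarged top view:
- **Green tiles:** (266,301) and (255,355). The yellow look-alikes at (186,277) and (238,443), the tray and the back row are not part of the job.
- **Die:** (197,324). The blue teacup at (231,224) is not it.
- **Wind disc:** (636,335). The red chip at (204,397) is not it.
- **Drawer:** open, front edge at about row 322. The wheel is at (347,216).

The arm may be hiding a fifth piece.

```bash
cat > h.py <<'E'
from station import *
import numpy as np, cv2
from scipy.spatial.transform import Rotation as Ro
def ray(n,px,z):
    c=calibration(n); d=c["R"].T@np.linalg.inv(c["camera_matrix"])@np.c_[np.atleast_2d(px),np.ones(len(np.atleast_2d(px)))].T
    o=-c["R"].T@c["t"]; d=d.T
    return o+d*((z-o[2])/d[:,2])[:,None]
def proj(n,X):
    c=calibration(n); p=(np.atleast_2d(X)@c["R"].T+c["t"])@c["camera_matrix"].T
    return p[:,:2]/p[:,2:]
HS={'green':((45,90,40),(80,255,255)),'blue':((110,130,50),(130,255,255)),'yellow':((22,120,60),(35,255,255)),'wood':((8,80,60),(21,255,255)),'red':((0,150,80),(5,255,255))}
def blobs(im,n,col,z,amin=40,amax=1500):
    m=cv2.inRange(cv2.cvtColor(im,cv2.COLOR_RGB2HSV),*HS[col]); out=[]
    m=cv2.morphologyEx(m,cv2.MORPH_CLOSE,np.ones((3,3)))
    for c in cv2.findContours(m,cv2.RETR_EXTERNAL,cv2.CHAIN_APPROX_NONE)[0]:
        if not amin<=cv2.contourArea(c)<=amax: continue
        w=ray(n,c[:,0].astype(float),z)[:,:2]
        r=cv2.minAreaRect((w*1000).astype(np.float32))
        out.append((col,np.round(c[:,0].mean(0)),np.round(r[0]),np.round(r[1]),round(r[2])))
    return out
def st():
    s=sense(); R=Ro.from_quat(s['tool_rot']).as_matrix()
    print('t',s['t'],'tcp',s['tcp_pos'].round(4),'F',s['force'].round(1),'gap',round(s['finger_gap'],3),'gf',round(s['gripper_force'],1),'q',s['q'].round(2)); print('tool x',R[:,0].round(3),'y',R[:,1].round(3),'z',R[:,2].round(3))
    return s,R
E
python3 - <<'E'
from h import *
for n in("top","scene"):
    im=snapshot(n)
    for col,z in(('green',.022),('blue',.024),('yellow',.022),('wood',.016),('red',.012)):
        for b in blobs(im,n,col,z,25): print(n,*b)
    if n=="top": a=im[180:330,110:220];b=im[195:275,400:480]; w=im[120:260,205:335]
    
c=[cv2.resize(x[:,:,::-1],(int(x.shape[1]*400/x.shape[0]),400),interpolation=cv2.INTER_CUBIC) for x in(a,w)]
c=np.hstack(c); print(c.shape); c[-120:,-120:]=cv2.resize(b[20:60,20:60,::-1],(120,120)); cv2.imwrite("pics/c1.png",c)
E
```

```text
top green [178. 248.] [436. 302.] [24. 38.] 1
top green [186. 211.] [538. 284.] [29. 39.] 26
top blue [137. 226.] [494. 415.] [19. 22.] 1
top yellow [166. 310.] [271. 327.] [40. 31.] 58
top yellow [130. 194.] [583. 440.] [30. 41.] 21
top wood [514. 256.] [ 434. -608.] [118.  18.] 2
top wood [445. 234.] [ 490. -421.] [38. 41.] 1
top wood [513. 194.] [ 599. -607.] [16. 76.] 89
top wood [514. 155.] [ 711. -607.] [ 16. 120.] 89
top red [143. 278.] [356. 398.] [35. 35.] 2
top red [  4. 197.] [569. 790.] [237.  28.] 4
top red [221.  66.] [954. 204.] [17. 70.] 1
top red [244.  56.] [980. 139.] [16. 38.] 82
scene green [425. 412.] [485. 546.] [ 51. 117.] 60
scene green [331. 317.] [538. 286.] [25. 36.] 26
scene green [370. 304.] [435. 305.] [26. 36.] 1
scene blue [380. 355.] [493. 417.] [22. 22.] 0
scene blue [192.  87.] [ 473. -741.] [ 44. 176.] 90
scene yellow [427. 282.] [272. 332.] [44. 28.] 56
scene wood [270. 265.] [593.  74.] [115.  27.] 76
scene wood [317.  34.] [-151. -829.] [223. 186.] 62
scene red [420. 321.] [354. 400.] [34. 32.] 65
(400, 664, 3)Traceback (most recent call last):
  File "<stdin>", line 9, in <module>
TypeError: tuple indices must be integers or slices, not tuple
```

```bash
python3 - <<'E'
from h import *
im=snapshot("top"); k=.7
for z,pts in((.1,[(310,244),(461,251),(467,139),(316,133)]),(.088,[(306,318),(457,324)]),(.062,[(349,346),(412,349)]),(.152,[(347,216)])):
    print(z,(ray("top",np.array(pts)*k,z)*1000).round().tolist())
a=im[180:330,110:220]; w=im[80:255,210:335]; b=im[215:255,425:465]; s=snapshot("scene")[245:305,205:285]
c=[cv2.resize(x[:,:,::-1],(int(x.shape[1]*400/x.shape[0]),400),interpolation=cv2.INTER_CUBIC) for x in(a,w)]
c=np.hstack(c); d=np.zeros((600,800,3),np.uint8); d[:400,:c.shape[1]]=c; d[400:,:200]=cv2.resize(b[:,:,::-1],(200,200)); d[360:,480:800]=cv2.resize(s[:,:,::-1],(320,240),interpolation=cv2.INTER_CUBIC)
cv2.imwrite("pics/c1.png",d)
E
```

```text
0.1 [[637.0, 191.0, 100.0], [629.0, -81.0, 100.0], [835.0, -89.0, 100.0], [842.0, 186.0, 100.0]]
0.088 [[504.0, 196.0, 88.0], [499.0, -76.0, 88.0]]
0.062 [[456.0, 119.0, 62.0], [453.0, 4.0, 62.0]]
0.152 [[678.0, 120.0, 152.0]]
```

View pics/c1.png

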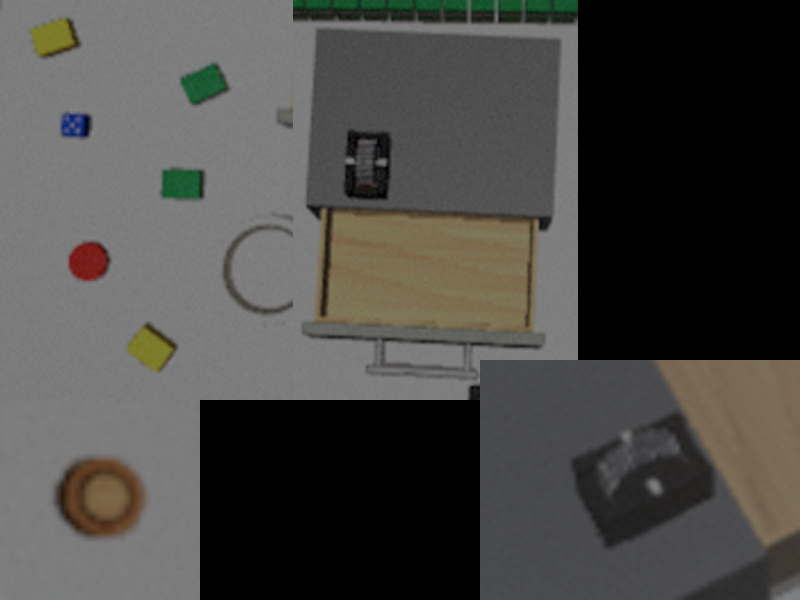

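The crop confirms the wooden disc, die and two green tiles. The wheel sits at about (678,120) mm and the chest is turned about -1.6°. The first move goes toward the disc and lines the tool up with the world axes.

Emit:
apply_moves(plan=[[0, 0, 0, 0, 0, 0.177, -1], [0, 0, 0, 0, 0, 0.177, -1], [0.046, -0.0275, 0, 0, 0, 0, -1], [0.046, -0.0275, 0, 0, 0, 0, -1], [0.046, -0.0275, 0, 0, 0, 0, -1], [0.046, -0.0275, 0, 0, 0, 0, -1], [0.046, -0.0275, 0, 0, 0, 0, -1], [0.044, -0.0275, 0, 0, 0, 0, -1]])

```text
t: 1.3
tcp_pos: [0.4917, -0.4208, 0.2313]
tool_rot: [1.0, -0.001, 0.0, 0.0]
force: [-0.1, 0.0, 0.8]
finger_gap: 1.005
gripper_force: 0.0
```

```bash
python3 - <<'E'
from h import *
st(); im=snapshot("top"); print(ray("scene",[(224,141)],.016)*1000)
for col,z in(('green',.022),('blue',.024),('wood',.016)):
    for b in blobs(im,"top",col,z,25): print(*b)
cv2.imwrite("pics/top1.png",cv2.resize(im[:,:,::-1],(800,600),interpolation=cv2.INTER_CUBIC))
E
```

```text
t 1.3 tcp [ 0.4917 -0.4208  0.2313] F [-0.1  0.   0.8] gap 1.005 gf 0.0 q [-0.88  0.56  1.37 -0.    1.21  0.69]
tool x [ 1.    -0.001  0.   ] y [-0.001 -1.     0.   ] z [ 0. -0. -1.]
[[ 491.41286677 -414.20738726   16.        ]]
green [178. 248.] [436. 302.] [24. 38.] 1
green [186. 211.] [539. 284.] [30. 39.] 28
blue [138. 227.] [494. 414.] [19. 25.] 1
wood [445. 234.] [ 490. -422.] [38. 38.] 90
wood [513. 165.] [ 682. -607.] [ 19. 194.] 90
```

View pics/top1.png

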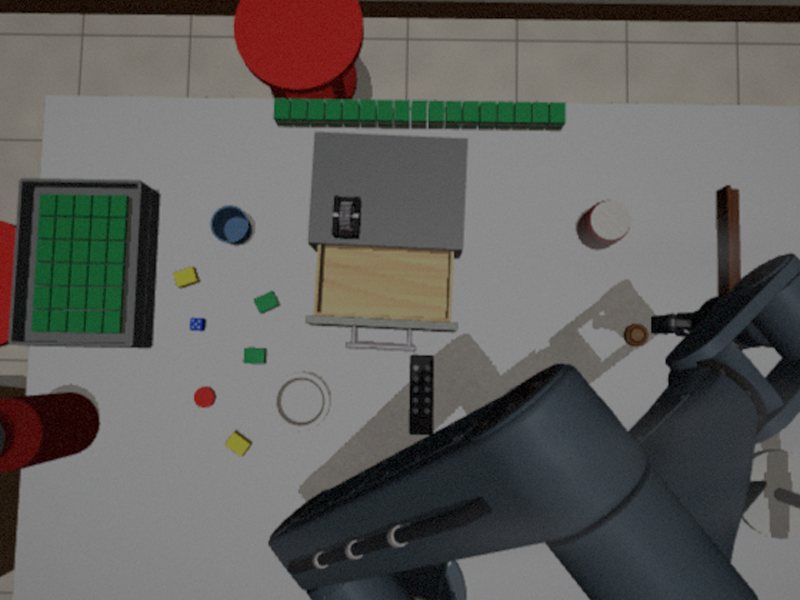

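Emit:
apply_moves(plan=[[0, 0, 0.045, 0, 0, 0, -1], [0, -0.002, 0.045, 0, 0, 0, -1], [0, 0, 0.045, 0, 0, 0, -1], [0, 0, 0.045, 0, 0, 0, -1], [0, 0, 0.035, 0, 0, 0, -1], [0, 0, 0.013, 0, 0, 0, -1], [0, 0, 0, 0, 0, 0, 1], [0, 0, 0, 0, 0, 0, 1]], force=35)

```text
t: 2.35
tcp_pos: [0.491, -0.4209, 0.0049]
tool_rot: [1.0, -0.001, 0.001, 0.001]
force: [0.2, 0.0, 0.1]
finger_gap: 0.606
gripper_force: 0.0
```

Emit:
apply_moves(plan=[[0, 0, 0, 0, 0, 0, 1], [0, 0, 0, 0, 0, 0, 1], [0, 0, -0.03, 0, 0, 0, 1], [0, 0, -0.05, 0, 0, 0, 1], [0, 0, -0.05, 0, 0, 0, 1], [0, 0, -0.045, 0, 0, 0, 1]])

```text
t: 3.1
tcp_pos: [0.4902, -0.4198, 0.1806]
tool_rot: [1.0, -0.001, 0.0, 0.0]
force: [0.5, -0.2, -0.5]
finger_gap: 0.495
gripper_force: 35.6
```

Emit:
apply_moves(plan=[[0.009, -0.0525, 0, 0, 0, 0, 1], [0.009, -0.0525, 0, 0, 0, 0, 1], [0.009, -0.0525, 0, 0, 0, 0, 1], [0.009, -0.0525, 0, 0, 0, 0, 1], [0.009, -0.0525, 0, 0, 0, 0, 1], [0.009, -0.0525, 0, 0, 0, 0, 1], [0.009, -0.0525, 0, 0, 0, 0, 1], [0.009, -0.0525, 0, 0, 0, 0, 1]])

```text
t: 4.1
tcp_pos: [0.5628, 0.0019, 0.1789]
tool_rot: [1.0, -0.001, 0.0, 0.0]
force: [1.0, -0.1, -0.1]
finger_gap: 0.496
gripper_force: 35.6
```

Emit:
apply_moves(plan=[[0, 0, 0.04, 0, 0, 0, 1], [0, 0, 0.04, 0, 0, 0, 1], [0, 0, 0.03, 0, 0, 0, 1], [0, 0, 0.022, 0, 0, 0, 1], [0, 0, 0, 0, 0, 0, 1]])

```text
t: 4.72
tcp_pos: [0.5614, 0.0004, 0.0451]
tool_rot: [1.0, -0.001, -0.002, -0.0]
force: [-0.6, -0.2, 0.7]
finger_gap: 0.499
gripper_force: 35.6
```

Emit:
apply_moves(plan=[[0, 0, 0.006, 0, 0, 0, 1], [0, 0, 0, 0, 0, 0, -0.4], [0, 0, 0, 0, 0, 0, -0.4], [0, 0, -0.02, 0, 0, 0, -0.4], [0, 0, -0.05, 0, 0, 0, -1], [0, 0, -0.05, 0, 0, 0, -1], [0, 0, -0.04, 0, 0, 0, -1]])

```text
t: 5.6
tcp_pos: [0.5631, 0.0, 0.2031]
tool_rot: [1.0, -0.001, 0.001, 0.0]
force: [0.8, -0.3, -0.4]
finger_gap: 0.997
gripper_force: 0.0
```

```bash
python3 - <<'E'
from h import *
st()
for n in("top","scene"):
    im=snapshot(n)
    for col,z in(('green',.022),('blue',.024),('wood',.046)):
        for b in blobs(im,n,col,z,25): print(n,*b)
    cv2.imwrite(f"pics/{n}2.png",cv2.resize(im[:,:,::-1],(800,600),interpolation=cv2.INTER_CUBIC))
E
```

```text
t 5.6 tcp [0.5631 0.     0.2031] F [ 0.8 -0.3 -0.4] gap 0.997 gf 0.0 q [-0.2   0.48  1.62  0.    1.04  1.37]
tool x [ 1.    -0.001  0.003] y [-0.001 -1.     0.001] z [ 0.003 -0.001 -1.   ]
top green [178. 248.] [436. 302.] [24. 38.] 1
top green [186. 211.] [538. 284.] [29. 39.] 25
top blue [137. 226.] [494. 415.] [19. 22.] 1
top wood [287. 211.] [544.  15.] [134.  65.] 84
top wood [515. 228.] [ 507. -593.] [251.  19.] 0
top wood [234. 199.] [580. 142.] [ 89. 133.] 89
top wood [513. 150.] [ 717. -593.] [ 16. 109.] 89
scene green [425. 412.] [485. 546.] [ 51. 117.] 60
scene green [331. 317.] [537. 286.] [26. 36.] 28
scene green [370. 304.] [435. 305.] [26. 36.] 1
scene blue [380. 355.] [493. 417.] [22. 21.] 87
scene blue [192.  87.] [ 473. -741.] [ 43. 176.] 90
scene wood [268. 267.] [607.  97.] [37. 20.] 84
scene wood [267. 234.] [561.   5.] [41. 43.] 87
```

View pics/scene2.png

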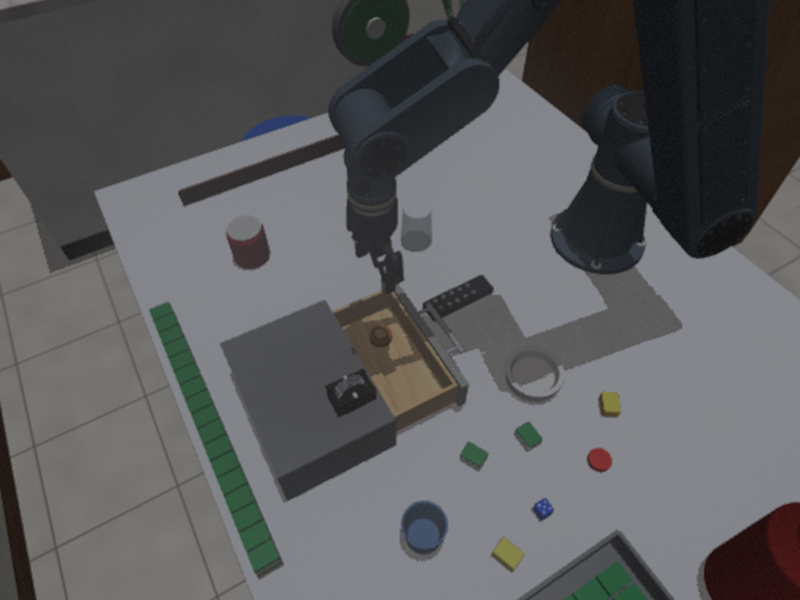

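The disc lies in the drawer at (380,335). Next is the first green tile, at (538,285).

Emit:
apply_moves(plan=[[-0.005, -0.057, 0, 0, 0, 0, -1], [-0.005, -0.057, 0, 0, 0, 0, -1], [-0.005, -0.057, 0, 0, 0, 0, -1], [-0.005, -0.057, 0, 0, 0, 0, -1], [-0.005, -0.057, 0, 0, 0, 0, -1], [0, 0, 0.03, 0, 0, -0.153, -1], [0, 0, 0.03, 0, 0, -0.153, -1], [0, 0, 0.03, 0, 0, -0.153, -1]])

```text
t: 6.7
tcp_pos: [0.5373, 0.2854, 0.109]
tool_rot: [0.973, 0.23, -0.0, 0.0]
force: [0.9, -0.9, -0.4]
finger_gap: 1.0
gripper_force: 0.0
```

```bash
python3 - <<'E'
from h import *
st()
n="scene";im=snapshot(n)
for b in blobs(im,n,'green',.022,25): print(n,*b)
E
```

```text
t 6.7 tcp [0.5373 0.2854 0.109 ] F [ 0.9 -0.9 -0.4] gap 1.0 gf 0.0 q [ 0.3   0.66  1.58 -0.    0.9   1.41]
tool x [ 0.894  0.447 -0.001] y [ 0.447 -0.894 -0.   ] z [-0.001 -0.    -1.   ]
scene green [425. 412.] [485. 546.] [ 51. 117.] 60
scene green [373. 307.] [434. 316.] [30. 17.] 12
```

Emit:
apply_moves(plan=[[0, 0, 0.045, 0, 0, 0, -1], [0, 0, 0.04, 0, 0, 0, -1], [0, 0, 0.017, 0, 0, 0, -1], [0, 0, 0, 0, 0, 0, 1], [0, 0, 0, 0, 0, 0, 1], [0, 0, 0, 0, 0, 0, 1], [0, 0, 0, 0, 0, 0, 1], [0, 0, -0.02, 0, 0, 0, 1]])

```text
t: 7.75
tcp_pos: [0.5371, 0.2848, 0.0284]
tool_rot: [0.974, 0.227, -0.001, 0.0]
force: [1.1, 0.1, 0.0]
finger_gap: 0.457
gripper_force: 36.4
```

Emit:
apply_moves(plan=[[0, 0, -0.05, 0, 0, 0, 1], [0, 0, -0.05, 0, 0, 0, 1], [0, 0, -0.05, 0, 0, 0, 1], [0, 0, 0, 0, 0, 0.153, 1], [0, 0, 0, 0, 0, 0.153, 1], [0, 0, 0, 0, 0, 0.153, 1]])

```text
t: 8.5
tcp_pos: [0.5377, 0.2851, 0.1799]
tool_rot: [1.0, -0.003, 0.001, -0.0]
force: [-0.4, -0.1, 0.2]
finger_gap: 0.453
gripper_force: 36.4
```

Emit:
apply_moves(plan=[[0.008, 0.055, 0, 0, 0, 0, 1], [0.008, 0.055, 0, 0, 0, 0, 1], [0.006, 0.055, 0, 0, 0, 0, 1], [0, 0, 0, 0, 0, 0, 1], [0, 0, 0.05, 0, 0, 0, 1], [0, 0, 0.05, 0, 0, 0, 1], [0, 0, 0.03, 0, 0, 0, 1], [0, 0, 0.009, 0, 0, 0, 1]])

```text
t: 9.5
tcp_pos: [0.5583, 0.1211, 0.0381]
tool_rot: [1.0, -0.0, -0.002, -0.0]
force: [0.2, 0.5, 0.4]
finger_gap: 0.456
gripper_force: 36.4
```

Emit:
apply_moves(plan=[[0, 0, 0, 0, 0, 0, -0.3], [0, 0, 0, 0, 0, 0, -0.3], [0, 0, -0.02, 0, 0, 0, -0.3], [0, 0, -0.05, 0, 0, 0, -1], [0, 0, -0.05, 0, 0, 0, -1], [0, 0, -0.04, 0, 0, 0, -1], [-0.03, -0.05, 0, 0, 0, 0, -1], [-0.03, -0.05, 0, 0, 0, 0, -1]])

```text
t: 10.5
tcp_pos: [0.5005, 0.221, 0.202]
tool_rot: [1.0, -0.002, 0.003, -0.001]
force: [0.9, 0.7, -0.6]
finger_gap: 0.999
gripper_force: 0.0
```

```bash
python3 - <<'E'
from h import *
st()
for n in("top","scene"):
    im=snapshot(n)
    for col,z in(('green',.022),('blue',.024)):
        for b in blobs(im,n,col,z,25): print(n,*b)
E
```

```text
t 10.5 tcp [0.5005 0.221  0.202 ] F [ 0.9  0.7 -0.6] gap 0.999 gf 0.0 q [0.21 0.46 1.66 0.   1.01 1.79]
tool x [ 1.    -0.004  0.005] y [-0.004 -1.    -0.001] z [ 0.005  0.001 -1.   ]
top green [176. 249.] [436. 307.] [24. 28.] 1
top green [246. 204.] [561. 121.] [27. 38.] 1
scene green [425. 412.] [485. 546.] [ 51. 117.] 60
scene green [370. 304.] [435. 304.] [27. 37.] 1
scene green [290. 265.] [551. 112.] [37. 28.] 90
scene blue [380. 355.] [493. 417.] [22. 22.] 88
scene blue [192.  87.] [ 473. -741.] [ 44. 176.] 90
```

Emit:
apply_moves(plan=[[-0.033, -0.041, 0, 0, 0, 0, -1], [-0.032, -0.041, 0, 0, 0, 0, -1], [0, 0, 0.05, 0, 0, 0, -1], [0, 0, 0.05, 0, 0, 0, -1], [0, 0, 0.05, 0, 0, 0, -1], [0, 0, 0.03, 0, 0, 0, -1], [0, 0, 0.014, 0, 0, 0, -1], [0, 0, 0, 0, 0, 0, 1]])

```text
t: 11.6
tcp_pos: [0.4356, 0.3022, 0.0055]
tool_rot: [1.0, -0.001, 0.0, -0.0]
force: [-0.7, 0.9, -0.3]
finger_gap: 0.819
gripper_force: 0.0
```

Emit:
apply_moves(plan=[[0, 0, 0, 0, 0, 0, 1], [0, 0, 0, 0, 0, 0, 1], [0, 0, 0, 0, 0, 0, 1], [0, 0, -0.02, 0, 0, 0, 1], [0, 0, -0.05, 0, 0, 0, 1], [0, 0, -0.05, 0, 0, 0, 1], [0, 0, -0.05, 0, 0, 0, 1], [0, 0, 0, 0, 0, 0, 1]])

```text
t: 12.6
tcp_pos: [0.4376, 0.3035, 0.1798]
tool_rot: [1.0, -0.0, 0.005, -0.002]
force: [-0.0, 0.2, -0.5]
finger_gap: 0.455
gripper_force: 36.0
```

Emit:
apply_moves(plan=[[0.0245, 0.048, 0, 0, 0, 0, 1], [0.0245, 0.048, 0, 0, 0, 0, 1], [0.0245, 0.048, 0, 0, 0, 0, 1], [0.0245, 0.048, 0, 0, 0, 0, 1], [0.0245, 0.048, 0, 0, 0, 0, 1], [0, 0, 0, 0, 0, -0.1745, 1], [0, 0, 0, 0, 0, -0.1745, 1], [0, 0, 0, 0, 0, -0.1745, 1]])

```text
t: 13.6
tcp_pos: [0.5561, 0.0618, 0.1739]
tool_rot: [0.965, 0.261, -0.001, -0.001]
force: [-0.9, -0.3, -0.6]
finger_gap: 0.457
gripper_force: 36.0
```

Emit:
apply_moves(plan=[[0, 0, 0, 0, 0, -0.1745, 1], [0, 0, 0, 0, 0, -0.1745, 1], [0, 0, 0, 0, 0, -0.1745, 1], [0, 0, 0, 0, 0, -0.1745, 1], [0, 0, 0, 0, 0, -0.1745, 1], [0, 0, 0, 0, 0, -0.1745, 1], [0, 0, 0.04, 0, 0, 0, 1], [0, 0, 0, 0, 0, 0, 1]])

```text
t: 14.6
tcp_pos: [0.5538, 0.0624, 0.132]
tool_rot: [0.708, 0.707, -0.003, -0.004]
force: [-1.1, 0.3, 0.2]
finger_gap: 0.458
gripper_force: 36.0
```

```bash
python3 - <<'E'
from h import *
st()
for n in("top","scene"):
    im=snapshot(n)
    for col,z in(('green',.052),('blue',.024)):
        for b in blobs(im,n,col,z,25): print(n,*b)
    if n=="scene": cv2.imwrite("pics/s3.png",cv2.resize(im[:,:,::-1],(800,600),interpolation=cv2.INTER_CUBIC))
E
```

```text
t 14.6 tcp [0.5538 0.0624 0.132 ] F [-1.1  0.3  0.2] gap 0.458 gf 36.0 q [-0.09  0.58  1.69 -0.    0.89 -0.09]
tool x [0.002 1.    0.001] y [ 1.    -0.002 -0.009] z [-0.009  0.001 -1.   ]
top green [244. 206.] [554. 119.] [19. 35.] 1
top blue [137. 226.] [494. 415.] [19. 22.] 1
scene green [425. 412.] [497. 546.] [ 49. 114.] 60
scene green [292. 269.] [560. 137.] [27. 16.] 10
scene blue [380. 355.] [493. 417.] [22. 21.] 88
scene blue [192.  87.] [ 473. -741.] [ 44. 176.] 90
```

View pics/s3.png

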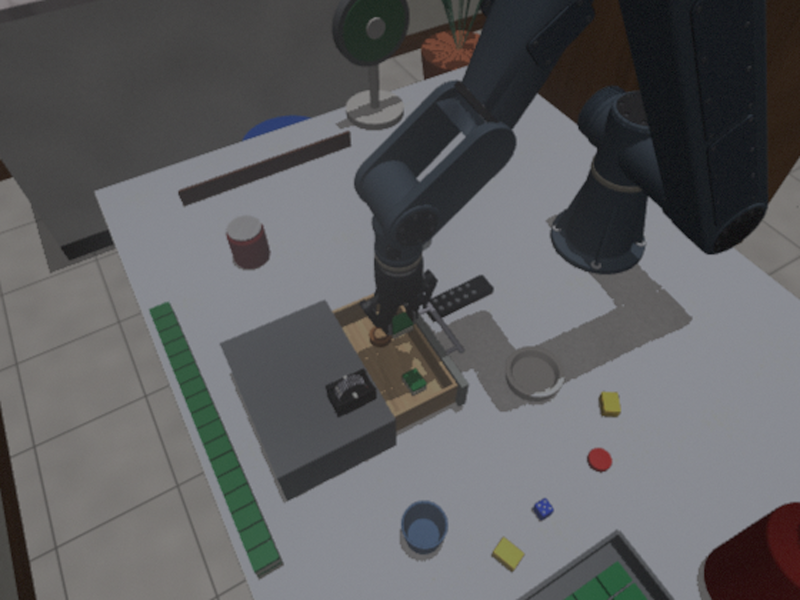

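Emit:
apply_moves(plan=[[0, 0.008, 0.03, 0, 0, 0, 1], [0, 0, 0.035, 0, 0, 0, 1], [0, 0, 0.027, 0, 0, 0, 1], [0, 0, 0, 0, 0, 0, -0.25], [0, 0, 0, 0, 0, 0, -0.25], [0, 0, -0.02, 0, 0, 0, -0.25], [0, 0, -0.05, 0, 0, 0, -0.25], [0, 0, -0.05, 0, 0, 0, -1]])

```text
t: 15.7
tcp_pos: [0.5658, 0.0621, 0.1664]
tool_rot: [0.708, 0.707, 0.001, 0.001]
force: [0.4, 0.4, -0.5]
finger_gap: 0.819
gripper_force: 0.0
```

Emit:
apply_moves(plan=[[0.05, -0.01, -0.03, 0, 0, 0, -1], [0.05, -0.01, 0, 0, 0, 0, -1], [0.05, -0.01, 0, 0, 0, 0, -1], [0.05, -0.01, 0, 0, 0, 0, -1], [0.05, -0.01, 0, 0, 0, 0, -1], [0.05, -0.01, 0, 0, 0, 0, -1], [0.05, -0.01, 0, 0, 0, 0, -1], [0, 0, 0, 0, 0, 0, -1]])

```text
t: 16.7
tcp_pos: [0.495, 0.4161, 0.1957]
tool_rot: [0.706, 0.708, 0.002, 0.0]
force: [-0.9, -0.9, -0.4]
finger_gap: 0.999
gripper_force: 0.0
```

```bash
python3 - <<'E'
from h import *
st()
for n in("top","scene"):
    im=snapshot(n)
    for col,z in(('green',.052),('blue',.024)):
        for b in blobs(im,n,col,z,25): print(n,*b)
    if n=="top": cv2.imwrite("pics/t3.png",cv2.resize(im[:,:,::-1],(800,600),interpolation=cv2.INTER_CUBIC))
E
```

```text
t 16.7 tcp [0.495  0.4161 0.1957] F [-0.9 -0.9 -0.4] gap 0.999 gf 0.0 q [0.53 0.59 1.41 0.   1.13 0.52]
tool x [-0.004  1.     0.003] y [1.    0.004 0.004] z [ 0.004  0.003 -1.   ]
top green [246. 204.] [558. 120.] [27. 35.] 1
top green [268. 203.] [561.  60.] [37. 27.] 1
top blue [137. 226.] [494. 415.] [19. 22.] 1
scene green [425. 412.] [497. 546.] [ 49. 114.] 60
scene green [290. 265.] [560. 126.] [26. 35.] 1
scene green [277. 249.] [564.  67.] [25. 36.] 90
scene blue [192.  87.] [ 473. -741.] [ 44. 176.] 90
```

View pics/t3.png

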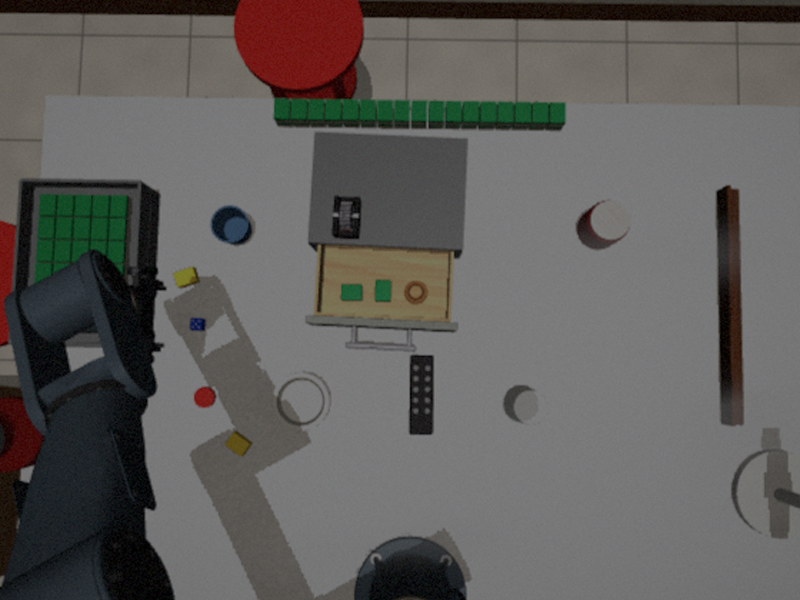

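Emit:
apply_moves(plan=[[0, -0.001, 0.04, 0, 0, 0, -0.2], [0, 0, 0.05, 0, 0, 0, -0.2], [0, 0, 0.05, 0, 0, 0, -0.2], [0, 0, 0.035, 0, 0, 0, -0.2], [0, 0, 0.013, 0, 0, 0, -0.2], [0, 0, 0, 0, 0, 0, 1], [0, 0, 0, 0, 0, 0, 1], [0, 0, 0, 0, 0, 0, 1]])

```text
t: 17.8
tcp_pos: [0.4959, 0.4128, 0.0072]
tool_rot: [0.708, 0.707, 0.002, 0.0]
force: [-0.1, 0.6, -0.0]
finger_gap: 0.269
gripper_force: 36.2
```

Emit:
apply_moves(plan=[[0, 0, 0, 0, 0, 0, 1], [0, 0, -0.02, 0, 0, 0, 1], [0, 0, -0.05, 0, 0, 0, 1], [0, 0, -0.05, 0, 0, 0, 1], [0, 0, -0.05, 0, 0, 0, 1]])

```text
t: 18.42
tcp_pos: [0.4945, 0.4122, 0.1781]
tool_rot: [0.708, 0.707, 0.0, 0.0]
force: [0.7, 0.5, 0.2]
finger_gap: 0.271
gripper_force: 36.2
```

Emit:
apply_moves(plan=[[-0.0566, 0.0085, 0, 0, 0, 0, 1], [-0.0566, 0.0085, 0, 0, 0, 0, 1], [-0.0566, 0.0085, 0, 0, 0, 0, 1], [-0.0566, 0.0085, 0, 0, 0, 0, 1], [-0.0566, 0.0085, 0, 0, 0, 0, 1], [-0.0566, 0.0085, 0, 0, 0, 0, 1], [-0.0566, 0.0085, 0, 0, 0, 0, 1], [-0.0566, 0.0085, 0, 0, 0, 0, 1]])

```text
t: 19.42
tcp_pos: [0.5623, -0.0424, 0.1767]
tool_rot: [0.708, 0.707, 0.0, 0.001]
force: [1.1, -0.0, 0.1]
finger_gap: 0.272
gripper_force: 36.2
```

Emit:
apply_moves(plan=[[0, 0, 0.03, 0, 0, 0, 1], [0, 0, 0, 0, 0, 0, 1]])

```text
t: 19.68
tcp_pos: [0.5603, -0.041, 0.1446]
tool_rot: [0.708, 0.706, -0.001, -0.002]
force: [-0.8, 0.0, -0.0]
finger_gap: 0.27
gripper_force: 36.2
```

Emit:
apply_moves(plan=[[0, 0, 0.04, 0, 0, 0, 1], [0, 0, 0.04, 0, 0, 0, 1], [0, 0, 0.023, 0, 0, 0, 1], [0, 0, 0, 0, 0, 0, 0.1], [0, 0, 0, 0, 0, 0, 0.1], [0, 0, -0.03, 0, 0, 0, 0.1], [0, 0, -0.05, 0, 0, 0, 0.1], [0, 0, -0.05, 0, 0, 0, 0.1]])

```text
t: 20.68
tcp_pos: [0.5625, -0.0405, 0.1755]
tool_rot: [0.707, 0.707, 0.001, 0.001]
force: [1.1, -0.9, 0.6]
finger_gap: 0.448
gripper_force: 0.0
```

Emit:
apply_moves(plan=[[0, -0.04, -0.02, 0, 0, 0, 1], [0, -0.05, 0, 0, 0, 0, 1], [0, -0.05, 0, 0, 0, 0, 1], [0, -0.03, 0, 0, 0, 0, 1], [0.05, 0, 0, 0, 0, 0, 1], [0.05, 0, 0, 0, 0, 0, 1], [0, 0, 0, 0, 0, 0, 1]])

```text
t: 21.55
tcp_pos: [0.3919, 0.0621, 0.1939]
tool_rot: [0.706, 0.709, 0.001, 0.001]
force: [0.3, 0.4, 0.4]
finger_gap: -0.003
gripper_force: 0.0
```

```bash
python3 - <<'E'
from h import *
st()
for n in("top","scene"):
    im=snapshot(n)
    for col,z in(('green',.052),('blue',.054)):
        for b in blobs(im,n,col,z,25): print(n,*b)
    if n=="top": cv2.imwrite("pics/t4.png",cv2.resize(im[:,:,::-1],(800,600),interpolation=cv2.INTER_CUBIC))
E
```

```text
t 21.55 tcp [0.3919 0.0621 0.1939] F [0.3 0.4 0.4] gap -0.003 gf 0.0 q [-0.13  0.29  2.02  0.    0.83 -0.13]
tool x [-0.004  1.     0.   ] y [1.    0.004 0.003] z [ 0.003  0.    -1.   ]
top green [246. 204.] [558. 120.] [27. 35.] 1
top green [268. 203.] [561.  60.] [37. 27.] 1
top blue [303. 205.] [558. -33.] [21. 21.] 1
scene green [425. 412.] [497. 546.] [ 49. 114.] 60
scene green [290. 265.] [560. 126.] [34. 27.] 90
scene green [277. 249.] [564.  67.] [25. 36.] 90
scene blue [260. 223.] [562. -28.] [21. 22.] 2
scene blue [192.  87.] [ 485. -700.] [ 43. 171.] 90
```

View pics/t4.png

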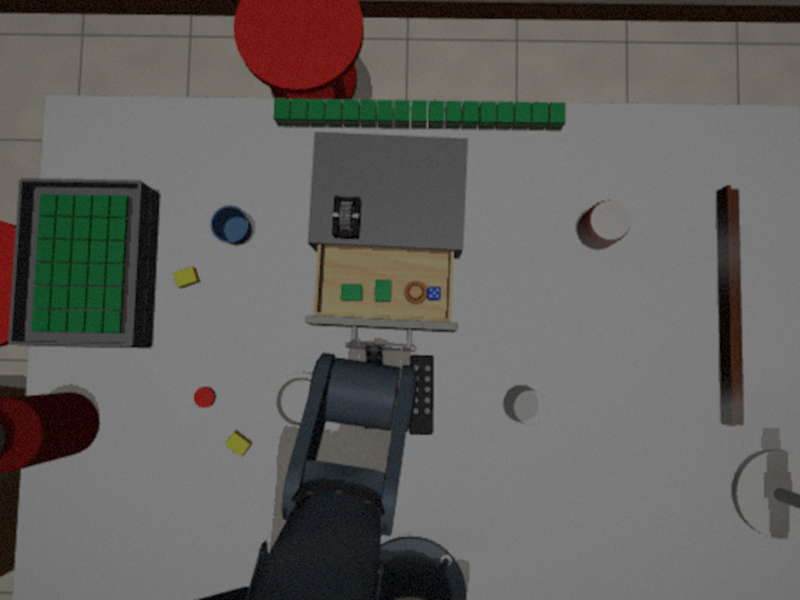

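Emit:
apply_moves(plan=[[0, 0.018, 0.04, 0, 0, 0, 1], [0, 0, 0.05, 0, 0, 0, 1], [0, 0, 0.04, 0, 0, 0, 1], [0, 0, 0.02, 0, 0, 0, 1], [0, 0.01, 0, 0, 0, 0, 1], [0, 0.01, 0, 0, 0, 0, 1], [0, 0.01, 0, 0, 0, 0, 1]])

```text
t: 22.52
tcp_pos: [0.4417, 0.0591, 0.0435]
tool_rot: [0.708, 0.706, 0.001, 0.001]
force: [-2.1, -0.7, 0.2]
finger_gap: 0.004
gripper_force: 0.7
```

Emit:
apply_moves(plan=[[-0.0003, 0.013, 0, 0, 0, 0, 1], [-0.0003, 0.013, 0, 0, 0, 0, 1], [-0.0003, 0.013, 0, 0, 0, 0, 1], [-0.0003, 0.013, 0, 0, 0, 0, 1], [-0.0003, 0.013, 0, 0, 0, 0, 1], [-0.0003, 0.013, 0, 0, 0, 0, 1], [-0.0003, 0.013, 0, 0, 0, 0, 1], [-0.0003, 0.013, 0, 0, 0, 0, 1]])

```text
t: 23.52
tcp_pos: [0.5451, 0.0568, 0.0423]
tool_rot: [0.708, 0.707, -0.0, -0.0]
force: [-1.9, -1.0, 0.5]
finger_gap: 0.0
gripper_force: 0.7
```

Emit:
apply_moves(plan=[[0, 0.007, 0, 0, 0, 0, 1], [0, 0.004, 0, 0, 0, 0, 1], [0, 0, 0, 0, 0, 0, 1]])

```text
t: 23.9
tcp_pos: [0.5558, 0.057, 0.0423]
tool_rot: [0.708, 0.707, 0.0, 0.0]
force: [0.3, 0.8, 0.4]
finger_gap: -0.004
gripper_force: 0.0
```

Emit:
apply_moves(plan=[[0, 0.004, 0, 0, 0, 0, 1], [0, 0.003, 0, 0, 0, 0, 1], [0, 0.003, 0, 0, 0, 0, 1], [0, 0, 0, 0, 0, 0, 1]])

```text
t: 24.4
tcp_pos: [0.5658, 0.0569, 0.0423]
tool_rot: [0.708, 0.707, 0.0, 0.0]
force: [0.6, 0.3, -0.2]
finger_gap: -0.003
gripper_force: 0.0
```

Emit:
apply_moves(plan=[[0, 0.003, 0, 0, 0, 0, 1], [0, 0.002, 0, 0, 0, 0, 1], [0, 0.002, 0, 0, 0, 0, 1], [0, 0.002, 0, 0, 0, 0, 1]])

```text
t: 24.9
tcp_pos: [0.5677, 0.0572, 0.0418]
tool_rot: [0.707, 0.707, -0.005, -0.005]
force: [-12.9, -1.9, 10.5]
finger_gap: -0.001
gripper_force: 6.8
```

```bash
python3 - <<'E'
from h import *
st()
a=snapshot("top"); b=snapshot("scene")
d=np.hstack([cv2.resize(x[:,:,::-1],(400,400),interpolation=cv2.INTER_CUBIC) for x in(a[110:260,200:350],b[190:340,190:340])]); cv2.imwrite("pics/d.png",d)
E
```

```text
t 24.9 tcp [0.5677 0.0572 0.0418] F [-12.9  -1.9  10.5] gap -0.001 gf 6.8 q [-0.09  0.74  1.69 -0.    0.73 -0.09]
tool x [0.001 1.    0.   ] y [ 1.    -0.001 -0.014] z [-0.014  0.    -1.   ]
```

View pics/d.png

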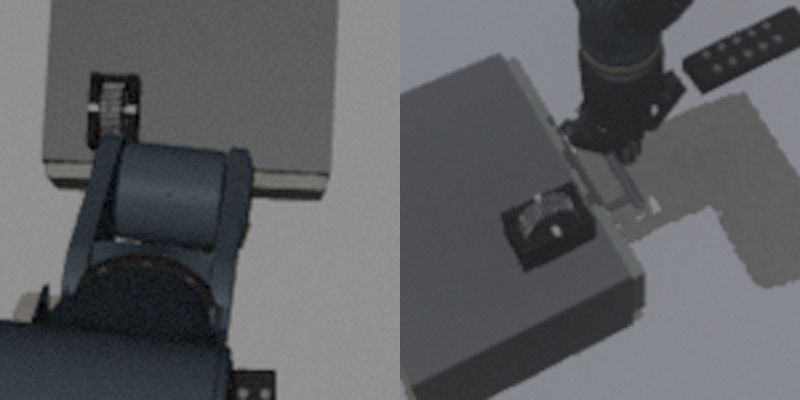

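The drawer is home: pushing met a firm 13 N stop and the front is flush. I'll back off and look closely at the wheel.

Emit:
apply_moves(plan=[[0, -0.02, 0, 0, 0, 0, 1], [0, -0.03, 0, 0, 0, 0, 1], [0, -0.03, 0, 0, 0, 0, 1], [0, 0, -0.05, 0, 0, 0, 1], [0, -0.03, -0.05, 0, 0, 0, 1], [0, 0, -0.05, 0, 0, 0, 1], [0, 0, 0, 0, 0, 0, 1]])

```text
t: 25.88
tcp_pos: [0.4678, 0.0568, 0.1963]
tool_rot: [0.708, 0.707, 0.004, 0.005]
force: [0.2, 0.8, -0.6]
finger_gap: 0.005
gripper_force: 0.0
```

```bash
python3 - <<'E'
from h import *
st()
A=np.mean([snapshot("top") for _ in range(4)],0).astype(np.uint8); B=np.mean([snapshot("scene") for _ in range(4)],0).astype(np.uint8)
f=lambda x,w,h:cv2.resize(cv2.convertScaleAbs(x[:,:,::-1],alpha=1.8),(w,h),interpolation=cv2.INTER_CUBIC)
d=np.hstack([f(A[132:172,222:262],400,400),f(B[250:290,225:265],400,400)])
d=np.vstack([d,np.hstack([f(A[155:215,200:350],400,160),f(B[190:250,235:355],400,160)])]); cv2.imwrite("pics/w.png",d)
for z in(.134,.137): print(z,(ray("top",[(234.9,150.1),(249.1,150.1)],z)*1000).round(1).tolist(),(ray("scene",[(241.4,264.2),(248.9,276.2)],z)*1000).round(1).tolist())
E
```

```text
t 25.875 tcp [0.4678 0.0568 0.1963] F [ 0.2  0.8 -0.6] gap 0.005 gf 0.0 q [-0.12  0.37  1.85  0.    0.9  -0.12]
tool x [ 0.001  1.    -0.001] y [ 1.    -0.001  0.012] z [ 0.012 -0.001 -1.   ]
0.134 [[684.2, 142.0, 134.0], [684.8, 106.4, 134.0]] [[681.2, 105.4, 134.0], [680.7, 142.2, 134.0]]
0.137 [[683.5, 141.7, 137.0], [684.1, 106.2, 137.0]] [[681.8, 107.1, 137.0], [681.3, 143.7, 137.0]]
```

View pics/w.png

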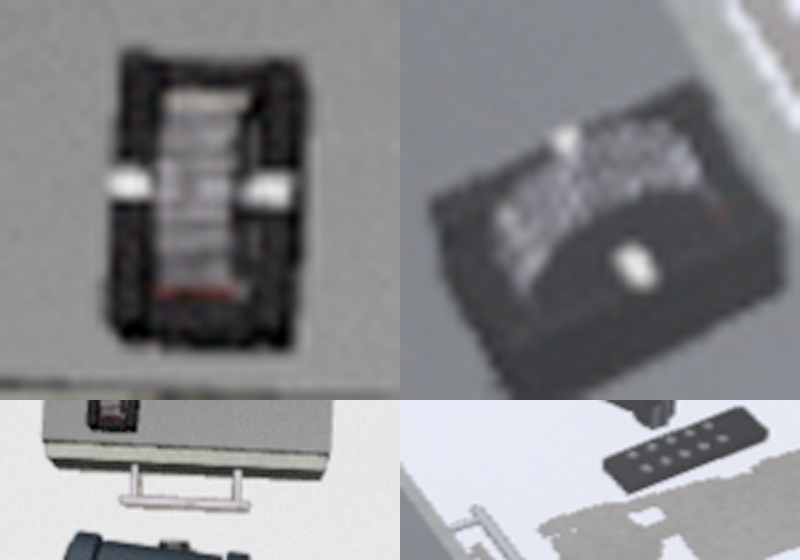

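The white rib sits about 21 mm beyond the top and the red rib about 24 mm before it, so the wheel is at click 2 and needs 3 more clicks. The wheel top is at about (682,124) mm.

Emit:
apply_moves(plan=[[0.0135, 0.041, 0, 0, 0, 0, 1], [0.0135, 0.041, 0, 0, 0, 0, 1], [0.0135, 0.041, 0, 0, 0, 0, 1], [0.0135, 0.041, 0, 0, 0, 0, 1], [0.013, 0.042, 0, 0, 0, 0, 1], [0, 0, 0.02, 0, 0, 0, 1], [0, 0, 0.015, 0, 0, 0, 1], [0, 0, 0, 0, 0, 0, 1]])

```text
t: 27.28
tcp_pos: [0.6683, 0.1236, 0.1547]
tool_rot: [0.708, 0.707, -0.002, -0.002]
force: [-0.7, -0.8, 0.6]
finger_gap: 0.001
gripper_force: 0.0
```

```bash
python3 - <<'E'
from h import *
st()
E
```

```text
t 27.275 tcp [0.6683 0.1236 0.1547] F [-0.7 -0.8  0.6] gap 0.001 gf 0.0 q [ 0.02  0.69  1.35 -0.    1.11  0.02]
tool x [ 0.002  1.    -0.   ] y [ 1.    -0.002 -0.006] z [-0.006 -0.    -1.   ]
```

Emit:
apply_moves(plan=[[0, 0.006, 0, 0, 0, 0, 1], [0, 0, 0.002, 0, 0, 0, 1], [0, 0, 0.002, 0, 0, 0, 1], [0, 0, 0, 0, 0, 0, 1]])

```text
t: 27.78
tcp_pos: [0.6761, 0.1237, 0.1534]
tool_rot: [0.708, 0.707, -0.0, -0.0]
force: [-1.1, 0.4, 0.4]
finger_gap: 0.002
gripper_force: 0.0
```

Emit:
apply_moves(plan=[[0, 0, 0.002, 0, 0, 0, 1], [0, 0, 0, 0, 0, 0, 1]])

```text
t: 28.02
tcp_pos: [0.6766, 0.1238, 0.1518]
tool_rot: [0.708, 0.707, 0.0, 0.0]
force: [-0.6, 0.1, 2.4]
finger_gap: -0.001
gripper_force: 1.3
```

Emit:
apply_moves(plan=[[0, 0, 0.002, 0, 0, 0, 1], [0, 0, 0.0015, 0, 0, 0, 1], [0, 0.002, 0, 0, 0, 0, 1], [0, 0.002, 0, 0, 0, 0, 1], [0, 0.002, 0, 0, 0, 0, 1], [0, 0.002, 0, 0, 0, 0, 1], [0, 0.0025, 0, 0, 0, 0, 1], [0, 0.0025, 0, 0, 0, 0, 1]])

```text
t: 29.02
tcp_pos: [0.6896, 0.1234, 0.1486]
tool_rot: [0.708, 0.707, -0.0, 0.0]
force: [-1.7, -1.0, 5.2]
finger_gap: -0.0
gripper_force: 2.9
```

```bash
cat > w.py <<'E'
from h import *
import sys
st()
A=np.mean([snapshot("top") for _ in range(3)],0).astype(np.uint8); B=np.mean([snapshot("scene") for _ in range(3)],0).astype(np.uint8)
f=lambda x,w,h:cv2.resize(cv2.convertScaleAbs(x[:,:,::-1],alpha=1.8),(w,h),interpolation=cv2.INTER_CUBIC)
cv2.imwrite(sys.argv[1],np.hstack([f(A[132:172,222:262],400,400),f(B[250:290,225:265],400,400)]))
for n,I in(("top",A[132:172,222:262]),("scene",B[250:290,225:265])):
    I=I.astype(int); m=(I[:,:,0]>1.35*I[:,:,1])&(I[:,:,0]>35); y,x=np.nonzero(m)
    print(n,"red px",m.sum(),"at",(x.mean()*10+5,y.mean()*10+5) if m.any() else None)
E
python3 w.py pics/w1.png
```

```text
t 29.025 tcp [0.6896 0.1234 0.1486] F [-1.7 -1.   5.2] gap -0.0 gf 2.9 q [ 0.02  0.72  1.3  -0.    1.13  0.02]
tool x [ 0.001  1.    -0.001] y [ 1.    -0.001  0.001] z [ 0.001 -0.001 -1.   ]
top red px 0 at None
scene red px 5 at (np.float64(285.0), np.float64(163.0))
```

Emit:
apply_moves(plan=[[0, 0, -0.004, 0, 0, 0, 1], [0, 0, -0.008, 0, 0, 0, 1], [0, -0.007, 0, 0, 0, 0, 1], [0, -0.006, 0, 0, 0, 0, 1], [0, 0, 0, 0, 0, 0, 1]])

```text
t: 29.95
tcp_pos: [0.6752, 0.1239, 0.1593]
tool_rot: [0.708, 0.707, -0.001, -0.001]
force: [0.2, 0.3, 0.1]
finger_gap: -0.001
gripper_force: 0.0
```

```bash
python3 w.py pics/w2.png; python3 - <<'E'
from h import *
for k in range(2,7):
    a=np.radians(30*k-150); X=[[.682+.024*np.sin(a),.124+s,.128+.024*np.cos(a)] for s in(-.009,0,.009)]
    print(k,((proj("scene",X)-[225,250])*10).round().tolist())
E
```

```text
t 29.95 tcp [0.6752 0.1239 0.1593] F [0.2 0.3 0.1] gap -0.001 gf 0.0 q [0.02 0.69 1.33 0.   1.13 0.02]
tool x [0.001 1.    0.   ] y [ 1.    -0.001 -0.002] z [-0.002  0.    -1.   ]
top red px 0 at None
scene red px 2 at (np.float64(290.0), np.float64(165.0))
2 [[272.0, 142.0], [290.0, 171.0], [309.0, 200.0]]
3 [[257.0, 122.0], [276.0, 151.0], [294.0, 181.0]]
4 [[221.0, 119.0], [240.0, 149.0], [258.0, 179.0]]
5 [[174.0, 135.0], [192.0, 165.0], [210.0, 195.0]]
6 [[128.0, 166.0], [146.0, 196.0], [164.0, 226.0]]
```

Emit:
apply_moves(plan=[[0, 0.001, 0.006, 0, 0, 0, 1], [0, 0, 0.005, 0, 0, 0, 1], [0, 0.002, 0, 0, 0, 0, 1], [0, 0.002, 0, 0, 0, 0, 1], [0, 0.002, 0, 0, 0, 0, 1], [0, 0.002, 0, 0, 0, 0, 1], [0, 0.0025, 0, 0, 0, 0, 1], [0, 0.0025, 0, 0, 0, 0, 1]])

```text
t: 31.25
tcp_pos: [0.6908, 0.1234, 0.1492]
tool_rot: [0.708, 0.707, 0.0, 0.0]
force: [-1.6, -0.5, 5.0]
finger_gap: 0.002
gripper_force: 2.6
```

Emit:
apply_moves(plan=[[0, 0, 0, 0, 0, 0, 1], [0, 0, -0.004, 0, 0, 0, 1], [0, 0, -0.008, 0, 0, 0, 1], [0, -0.007, 0, 0, 0, 0, 1], [0, -0.006, 0, 0, 0, 0, 1], [0, 0, 0, 0, 0, 0, 1]])

```text
t: 32.0
tcp_pos: [0.6762, 0.1239, 0.1604]
tool_rot: [0.708, 0.707, -0.001, -0.001]
force: [-0.4, -0.6, -1.6]
finger_gap: -0.0
gripper_force: 0.0
```

```bash
python3 w.py pics/w3.png
```

```text
t 32.0 tcp [0.6762 0.1239 0.1604] F [-0.4 -0.6 -1.6] gap -0.0 gf 0.0 q [0.02 0.69 1.32 0.   1.13 0.02]
tool x [0.001 1.    0.   ] y [ 1.    -0.001 -0.002] z [-0.002  0.    -1.   ]
top red px 0 at None
scene red px 4 at (np.float64(260.0), np.float64(175.0))
```

View pics/w3.png

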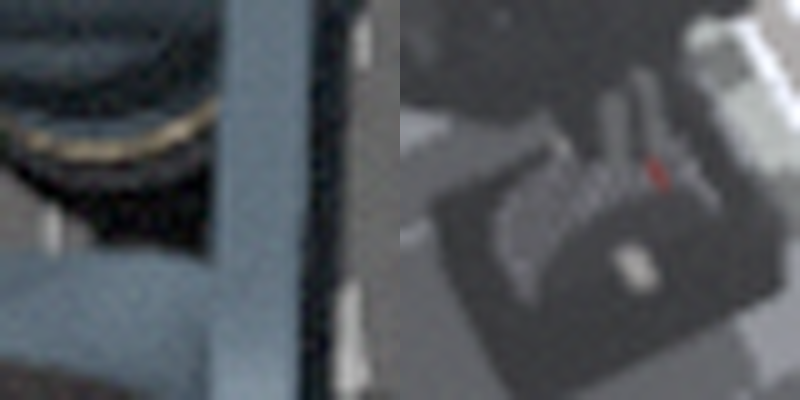

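The red end sits at (258,175) in the scene crop, which matches the prediction for click 4. One more to go.

Emit:
apply_moves(plan=[[0, 0, 0.007, 0, 0, 0, 1], [0, 0, 0.005, 0, 0, 0, 1], [0, 0.002, 0, 0, 0, 0, 1], [0, 0.002, 0, 0, 0, 0, 1], [0, 0.002, 0, 0, 0, 0, 1], [0, 0.002, 0, 0, 0, 0, 1], [0, 0.0025, 0, 0, 0, 0, 1], [0, 0.0025, 0, 0, 0, 0, 1]])

```text
t: 33.3
tcp_pos: [0.6907, 0.1234, 0.1492]
tool_rot: [0.708, 0.707, -0.0, 0.0]
force: [-2.9, -0.3, 5.8]
finger_gap: 0.001
gripper_force: 2.6
```

Emit:
apply_moves(plan=[[0, 0, 0, 0, 0, 0, 1], [0, 0, -0.004, 0, 0, 0, 1], [0, 0, -0.02, 0, 0, 0, 1], [0, 0, -0.04, 0, 0, 0, 1], [0, -0.06, 0, 0, 0, 0, 1], [0, -0.06, 0, 0, 0, 0, 1], [0, -0.06, 0, 0, 0, 0, 1], [0, -0.04, 0, 0, 0, 0, 1]])

```text
t: 34.3
tcp_pos: [0.4672, 0.1244, 0.2134]
tool_rot: [0.708, 0.707, -0.0, -0.001]
force: [0.5, 0.4, -0.2]
finger_gap: 0.002
gripper_force: 0.0
```

```bash
python3 w.py pics/w4.png; python3 - <<'E'
from h import *
cv2.imwrite("pics/tf.png",cv2.resize(snapshot("top")[:,:,::-1],(800,600),interpolation=cv2.INTER_CUBIC))
E
```

```text
t 34.3 tcp [0.4672 0.1244 0.2134] F [ 0.5  0.4 -0.2] gap 0.002 gf 0.0 q [0.03 0.36 1.8  0.   0.98 0.03]
tool x [0.001 1.    0.   ] y [ 1.    -0.001 -0.001] z [-0.001  0.    -1.   ]
top red px 18 at (np.float64(195.0), np.float64(170.0))
scene red px 16 at (np.float64(199.375), np.float64(174.375))
```

View pics/w4.png

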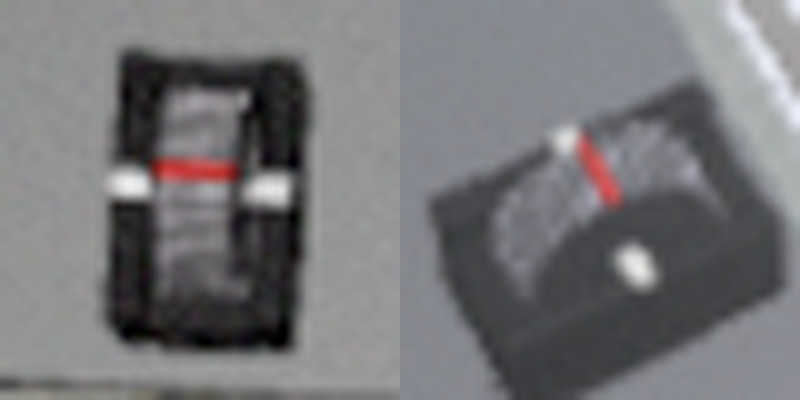

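View pics/tf.png

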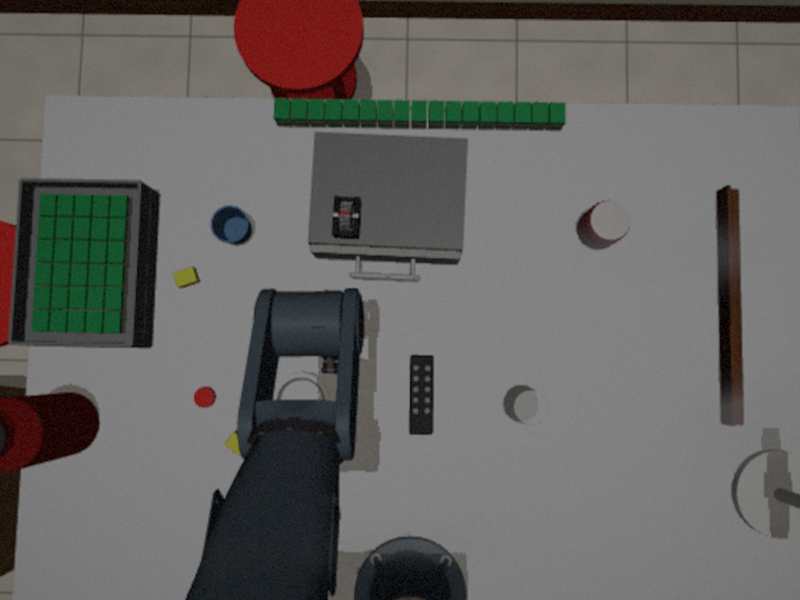

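The red rib stands between the pointers at the top; the small offset in the top view is parallax. The bystanders are undisturbed. I'll check the drawer depth through the handle and hand in.

```bash
python3 - <<'E'
from h import *
x=ray("top",np.array([[385,276.5]])*.7,.062)[0]; print(x, "expect x~0.583")
if x[0]>.575: print(sign_off())
E
```

```text
[0.58546485 0.0559314  0.062     ] expect x~0.583
the job is handed in; nothing more can be done
None
```

The job is handed in: the four stray pieces I found (blue die, two green tiles, wind disc) are in the drawer, the drawer is pushed home, and the lock wheel is on click 5 with the red rib at the top.

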